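# Pin and clip the tortilla press lever

## Robot

A 6-joint arm with a two-finger parallel gripper is mounted at the origin on the work surface. World frame = base frame: x ahead of the robot, y to its left, z up, the work surface at z = 0. Lengths are in m, angles in degrees, forces in N, time in s.
With the tool pointing down it reaches from about 0.375 to 0.9 m from the base axis. Payload 3.1 kg.
Tool frame: the origin (TCP) lies on the centre line of the jaws, within the pads' length; the fingertips stand 14 mm ahead of it and the grasp point (between the pads) lies 5 mm behind it (bot.tips_ahead is the distance from the TCP to the fingertips, in m); z points along the fingers, y is the line along which they close (so a half turn about z gives the same grasp; the last joint's range is limited). The gripper opens to 87 mm and grips with 3 to 60 N. Pads are 19 mm wide; open, the fingers measure 117 mm over their backs; the gripper's body (75 mm by 190 mm) begins 51 mm behind the grasp point.
Start: joints at [54.116, 30.224, 82.088, -0, 67.689, -10.227], TCP at [0.271, 0.563, 0.237] pointing down, gripper open.
Joint ranges: [-176.69, 176.69], [-43.24, 126.21], [12.49, 139.97], [-82, 262], [0, 151.66], [-163.58, 163.58]. Speed limits (degrees/s): [159.86, 159.86, 180, 180, 180, 180].

## Interface

Orientations are given as a 3x3 rotation matrix whose columns are the frame's x, y, z axes.
In Python, from rig import bot gives the robot as it stands.
- The arm moves only by the tool play_rows, never from a script. Its argument "moves" is a list that holds one entry, the list of rows, each a list of 6 numbers: the shift along the tool's x, y, z in mm, then the turn, a rotation vector about the tool's x, y, z in rad. A call has 1 to 5 rows; each row shifts and turns the commanded pose from where the row before left it, along the tool's axes as they then stand; what a row does not reach is not made up. A row lasts 1/10 s, in which the tool goes at most 50 mm and 8.59 degrees, less where a joint would pass 70% of its speed; a pose out of reach is approached as far as the arm can. A call with a gripper value outside its range is refused whole. "fingers" is the opening, from -1 (shut) to 1 (fully open), set as the call begins (left out, the last holds). The fingers move at their own pace and stop on an object; the grip force is fixed at half the most. Time passes only in rows, so rows that do not move let the fingers close. It gives the time, the measured TCP pose, the force, the opening and the grip force at its end, in the units of the state.
- bot.read_state(): the state, without advancing time (a new reading comes with each control period).
- bot.capture(name): name is "scene" or "top" or "wrist"; returns a dict with "image" (420x560x3 uint8, blue, green, red), "fx", "fy", "cx", "cy" (pixels), "distortion" ([k1, k2, p1, p2, k3] as OpenCV has them; the pictures are not rectified), "R" (3x3) and "t" (3): a world point X has camera coordinates R X + t. Camera axes: x right, y down, z forward; pixel columns grow to the right and rows downward; lengths in m; the calibration is good to about 2 mm. A picture is of the moment at which its call begins. There is no depth.
- bot.hand_in(): hands the job in; it is judged then, once.
Trained networks look in a picture, given as the dict that the camera call returned (one of the last four; its "shot" number tells which), for a name from the list of things; names that differ only in an ending like _2 or _b are one class to them, and where a whole thing is asked for, a point or a joint stands for the part that bears it (a point fixed in the world has none). Each returns a list of dicts, best first, with "confidence" (0 to 1); they miss things now and then, are a little off and sometimes report something else, mostly with a low value. They report only what shows in the picture. A call takes as long as a camera call.
- bot.search_frame(picture, query): "centre" ([column, row] in pixels, amid what is visible of it).
- bot.silhouettes(picture, query): "pixels" (420x560 bool, what is visible of it) and "centre" ([column, row] in pixels, amid what is visible of it).
- bot.pinpoint(picture, query): "centre" ([column, row] in pixels: a listed point, or the origin of a listed thing).
The state is a dict: "time_s": time; "joint_positions": joint angles; "qvel": joint speeds; "tau": joint torques, N m; "position": TCP position; "tcp_rot": TCP orientation; "force": force on the tool from outside, world axes, zero at the start; "moment": the same for the moment, N m; "opening": opening from 0.0 (shut) to 1.0 (fully open); "grasp_force": force on a finger pad.
Only numpy, scipy, OpenCV 4.12 (cv2) and the standard library are available. Lean on these libraries where they do the work, as an engineer would, in place of code of your own. Each camera call takes 0.05 s, during which the arm holds its last target. There are 200 camera calls.

## Task

The washed tortilla press on the bar is being put back together. Push the lever's pivot pin home by its head until the head sits against the bracket, then take the R-clip out of the wooden block, feel for the hand-drilled cross hole near the pin's other end and push the clip's straight leg down through it, square across the pin, until the bow springs over and the grip sits down on the pin; then let go. Use no more than firm thumb pressure, never ram anything, and leave the mug, jar, bowl and pepper mill where they are.

Things in the scene. Friction and masses are not known exactly. Their poses are not given: they have to be found in the camera images.
- pivot_pin (a joint): travel (m) of the steel pivot pin, pushed by its head along +y of press. 0 = drawn out, 0.038 = home (hard stop, head against the bracket). It starts at 0 to 0.008 and stays where it is left; sliding friction about 4 N. At home its free end stands 30 to 46 mm out of the bracket; before that the cross hole is hidden in the bracket.
- pin_head (a point): centre of the outer flat face of the pin's round head (26 mm diameter, 8 mm thick) on the pin's axis; push here along +y of press. Clear all round. The pin is 16 mm in diameter, level, its axis 75 mm above the counter; cross hole: 5.4 mm square, upright, right through, edges barely broken, mouth 6.5 mm above the axis; the pin ends 18 mm beyond the hole centre.
- clip: loose R-clip, 47 g: black plastic grip block 26 x 16 x 40 mm (x, y, z) above two 4 mm wire legs in the x-z plane. Origin on the straight leg's axis at the grip's underside; z up, x towards the bow leg. Grip: x -8 to +18, y -8 to +8, z 0 to +40 mm, with a 14 mm wire eye on top. Starts upright in the block's slot, underside on the block's top. It fits with the bow on either side of the pin.
- clip_grip (a point): centre to grasp on the clip's grip block: at x +5, y 0, z +30 mm in the clip's frame (10 mm below the top of the block). Pinch across y (16 mm) or across x (26 mm). Same axes as clip.
- clip_tip (a point): end of the straight leg, 44 mm below the underside of the grip. Same axes as clip.
- clip_seat (a point): point on the straight leg's axis 8 mm below the underside of the grip: when the clip is home, its grip resting on the pin, this point lies at the centre of the cross hole, within 1 mm or so. Same axes as clip.
- bow (a joint): angle (rad) of the springy bow leg. It leaves the grip at clip x +12, bulges round the pin, narrows to a throat at z -16 mm (wire 3.2 mm from the straight leg's axis) and flares to x +15 at z -38 mm. 0 at rest, 0.15 to 0.22 with the throat spread over the pin, about 0 to 0.05 once over. Takes roughly 4 to 15 N downwards; past the snap, some 8 mm before the grip meets the pin, it pulls itself down.
- block: wooden drying block 74 x 49 x 55 mm (x, y, z) with a 9 mm slot along its x; origin under the place of the clip's straight leg, on the counter; the block spans x -30 to +44 mm. Fixed.
- mill: dark wooden pepper mill, 54 mm wide, 145 mm high, origin at its foot; a bystander.
- mug: white mug, 76 mm wide, 85 mm high, origin at its foot; a bystander.
- jar: glass jar with a wooden lid, 68 mm wide, 100 mm high, origin at its foot; a bystander.
- bowl: white bowl, 110 mm wide, 45 mm high, origin at its foot; a bystander.
- press: fixed aluminium tortilla press; origin on the counter under the pin's axis, midway between the bracket's cheeks; y along the pin, head to free end; z up; x across. Cheeks' outer faces at y -24 and +24 mm. Bracket and lever reach 14 mm above the pin's axis. Round plates, 190 mm diameter, top 50 mm above the counter, centre at x +145 mm; the lever lies over them to x +250 mm.
- hole_place (a point): on the pin's axis, 9 mm out from the bracket's face at the free end (y +33 mm of press); fixed to the press, axes as press. With the pin home, the centre of the hand-drilled cross hole lies 3 to 19 mm beyond this point along +y (not off in x or z), differently each time. Feel along the top of the pin for it. Nothing but the counter is below the hole.

How it is judged (in metres and radians):
On the way, in this order (a step that is already met when the one before it is completed fails the run):
1. the pivot pin is pushed home (value of joint pivot_pin above 0.035 m), for 0.2 s.
2. the straight leg is in the cross hole and the pin spreads the bow (value of joint bow above 0.11 rad and x of clip_seat in the frame of hole_place between -0.005 and 0.005 m and y of clip_seat in the frame of hole_place between 0.0005 and 0.0215 m and z of clip_tip in the frame of hole_place below -0.005 m).
At the end, for the whole second after the job is handed in: The pin is home (within 3 mm of its stop), the clip's leg is through the cross hole, its seat point within 3.5 mm in height and 5 mm across of the pin's axis, 0.5 to 21.5 mm along it from hole_place, upright and square across the pin within 0.3 rad, the bow sprung back (below 0.1 rad), at rest (value of joint pivot_pin above 0.035 m and x of clip_seat in the frame of hole_place between -0.005 and 0.005 m and y of clip_seat in the frame of hole_place between 0.0005 and 0.0215 m and z of clip_seat in the frame of hole_place between -0.0035 and 0.0035 m and angle between the z axis of clip and the z axis of hole_place, either way round below 0.3 rad and angle between the x axis of clip and the x axis of hole_place, either way round below 0.3 rad and value of joint bow below 0.1 rad and linear speed of clip below 0.02 m/s); the robot touches nothing.
It fails at once if the clip is rammed against the press or its pin (over 30 N) (contact force between clip and press above 30 N).
It fails at once if the robot presses the pin or press with more than 30 N (contact force between the arm and press above 30 N).
It fails at once if a bystander is moved more than 30 mm (distance of any of mill, mug, jar, bowl from where it was at the start of the episode above 0.03 m).
It also fails if it takes over 72 s, if anything falls off the work surface, if the arm or the gripper's body presses on something with over 40 N, if the wrist force passes 120 N, or if a joint passes its speed limit or range.

## Working session

There is one attempt and no reset: what is moved stays moved. The work goes in short steps, Python scripts to look and compute and a tool call to move; the robot and the scene stay as the last step left them, time stands still between calls to the robot, and variables do not carry over. Pictures are saved under pics/ and viewed, at most 10 in all, crops included, and the job is handed in when it is done.

Besides the shell and the picture viewer there is one more tool, called after "Request:" by a JSON object that holds its "op" and its "data". play_rows: Moves the arm, as the interface text tells. Its arguments: {"type":"object","properties":{"moves":{"type":"array","items":{"type":"array","items":{"type":"array","items":{"type":"number"}}}},"fingers":{"type":"number"}},"required":["moves"]}

```bash
mkdir -p pics; ls
cat > h.py <<'E'
import numpy as np, cv2
from rig import bot
def ray(c,px):
    K=np.array([[c["fx"],0,c["cx"]],[0,c["fy"],c["cy"]],[0,0,1]])
    u=cv2.undistortPoints(np.array([[px]],float),K,np.array(c["distortion"],float))[0,0]
    R=np.array(c["R"]);t=np.array(c["t"])
    d=R.T@np.array([u[0],u[1],1]);return -R.T@t,d/np.linalg.norm(d)
def onz(c,px,z):
    o,d=ray(c,px);return o+d*(z-o[2])/d[2]
def tri(rs):
    A=np.zeros((3,3));b=np.zeros(3)
    for o,d in rs:
        P=np.eye(3)-np.outer(d,d);A+=P;b+=P@o
    x=np.linalg.solve(A,b);return x,[float(np.linalg.norm((np.eye(3)-np.outer(d,d))@(x-o))) for o,d in rs]
E
python3 - <<'E'
from h import *
s=bot.read_state();print(s)
P={}
for n in ["scene","top","wrist"]:
    P[n]=bot.capture(n);cv2.imwrite(f"pics/{n}0.png",P[n]["image"])
for q in ["pin_head","hole_place","clip","clip_grip","clip_tip","clip_seat","block","press","mill","mug","jar","bowl"]:
    rs=[]
    for n in P:
        r=bot.pinpoint(P[n],q)
        if r:
            print(q,n,np.round(r[0]["centre"],1),round(r[0]["confidence"],2),len(r))
            if r[0]["confidence"]>.4: rs.append(ray(P[n],r[0]["centre"]))
    if len(rs)>1: 
        x,e=tri(rs);print("   ",np.round(x,4),np.round(e,4))
E
```

```text
pics
{'time_s': 0.0, 'joint_positions': array([ 5.41161002e+01,  3.02789155e+01,  8.21569501e+01,  4.62931400e-05,
        6.76895711e+01, -1.02285482e+01]), 'qvel': array([ 0.07995481,  0.01222735,  0.03158844,  0.08606491, -0.04832395,
        0.03354936]), 'tau': array([ 1.55240377e-04, -4.40031481e+01, -1.76594567e+01,  6.33471622e-02,
        5.80430555e-02, -1.31845413e-04]), 'position': array([0.27016042, 0.56280626, 0.23556902]), 'tcp_rot': array([[-9.01414298e-01,  4.32955672e-01, -1.28384102e-03],
       [ 4.32957401e-01,  9.01412638e-01, -1.77333119e-03],
       [ 3.89496720e-04, -2.15435456e-03, -9.99997604e-01]]), 'force': array([-0.58396879, -0.84364192, -0.4427151 ]), 'moment': array([0.00973378, 0.02313913, 0.02353382]), 'grasp_force': 0.0, 'opening': 1.0008141711014242}
pin_head scene [257.  158.3] 0.72 1
pin_head top [335.2 240.3] 0.7 1
    [ 0.5627 -0.1892  0.0657] [0.0057 0.0057]
hole_place scene [290.8 172.4] 0.73 3
hole_place top [292.6 248.7] 0.83 1
    [ 0.5438 -0.0813  0.0742] [0.0022 0.0022]
clip scene [378.1 235.8] 0.71 1
clip top [199.3 245.4] 0.48 1
    [
[... 193 characters left out ...]
e [379.8 233.2] 0.43 1
clip_seat top [197.5 243.6] 0.39 1
block scene [372.4 247.7] 0.64 1
block top [200.6 247. ] 0.59 1
    [ 0.5414  0.1792 -0.0146] [0.0013 0.0013]
press scene [281.  185.8] 0.64 1
press top [303.9 240.8] 0.74 1
    [ 0.5601 -0.1081  0.0142] [0.0051 0.0051]
mill scene [305.7 321.6] 0.92 1
mill top [200.5 153.5] 0.93 1
    [0.8061 0.1776 0.0194] [0.0046 0.0046]
mug scene [416.2 355.4] 0.58 3
mug top [130.9 187.3] 0.94 2
    [ 0.7072  0.39   -0.0134] [0.0037 0.0037]
jar scene [207.  121.4] 0.58 1
jar top [418.9 259.9] 0.89 1
    [ 0.5105 -0.4351  0.0068] [0.0041 0.0041]
bowl scene [163.3 154.5] 0.76 1
bowl top [422.8 200.5] 0.64 1
    [ 0.6777 -0.4486 -0.0084] [0.007 0.007]
```

Run:
```python
import cv2
a=cv2.imread("pics/scene0.png");b=cv2.imread("pics/top0.png")
c=cv2.resize(a[120:280,220:430],None,fx=3.8,fy=3.75,interpolation=cv2.INTER_CUBIC);cv2.imwrite("pics/s1.png",c[:600,:800])
c=cv2.resize(b[140:290,170:370],None,fx=4,fy=4,interpolation=cv2.INTER_CUBIC);cv2.imwrite("pics/t1.png",c)
```

```text
(no output)
```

View pics/s1.png

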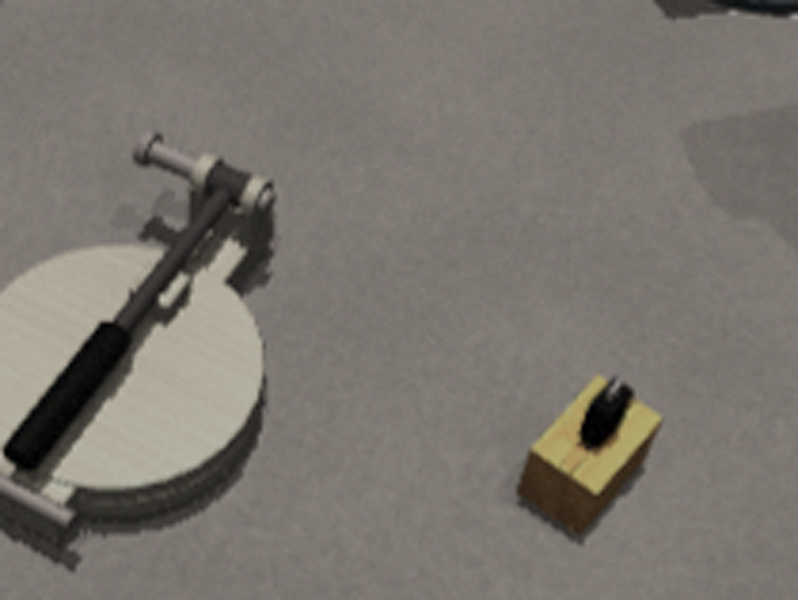

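View pics/t1.png

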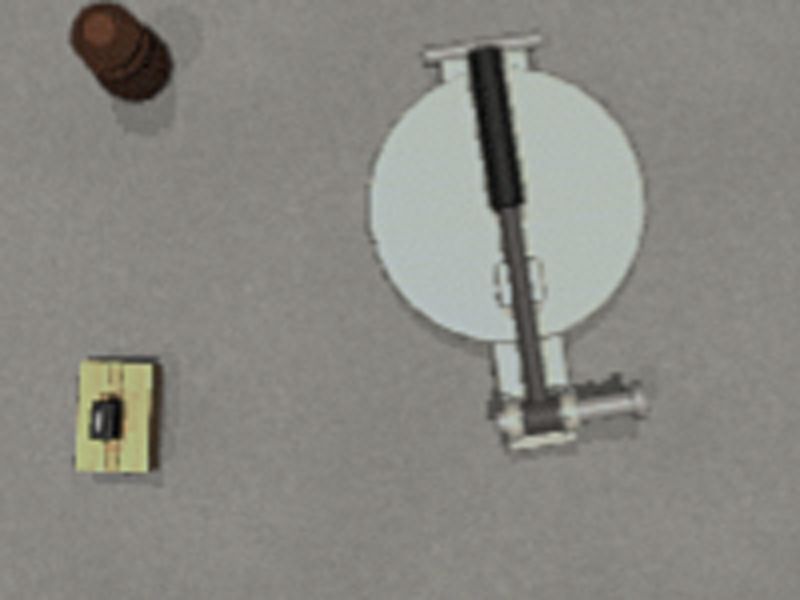

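```bash
cat >> h.py <<'E'
from scipy.spatial.transform import Rotation as Ro
def rows(p,yaw,frac=None):
    """rows to reach TCP p, tool down, tool y at world angle yaw(deg); from measured pose"""
    s=bot.read_state();R=s["tcp_rot"];a=np.radians(yaw)
    y=np.array([np.cos(a),np.sin(a),0]);z=np.array([0,0,-1.]);G=np.stack([np.cross(y,z),y,z],1)
    d=R.T@(np.array(p)-s["position"])*1000
    r=Ro.from_matrix(R.T@G).as_rotvec()
    print("shift tool mm",np.round(d,1),"turn",np.round(r,4),"deg",round(np.degrees(np.linalg.norm(r)),1),"n",max(np.linalg.norm(d)/50,np.degrees(np.linalg.norm(r))/8.59))
E
python3 - <<'E'
from h import *
s=bot.read_state()
for n in ["scene","top","wrist"]:
    c=bot.capture(n);R=np.array(c["R"]);t=np.array(c["t"]);C=-R.T@t
    print(n,round(c["fx"]),np.round(C,3))
    if n=="wrist":
        print("tool frame cam pos",np.round(s["tcp_rot"].T@(C-s["position"]),3),"axes",np.round(s["tcp_rot"].T@R.T,2),c["distortion"])
c=bot.capture("top")
# press orientation from lever/pin crop pixels
for nm,(u,v),z in [("leverfar",(487,60),.06),("levernear",(538,385),.075),("head",(640,400),.075),("free",(500,411),.075)]:
    print(nm,np.round(onz(c,(170+u/4,140+v/4),z),4))
rows([.54,.178,.25],0);rows([.50,-.13,.25],0)
E
```

```text
scene 430 [1.106 0.333 0.906]
top 475 [ 0.579 -0.048  1.34 ]
wrist 376 [0.199 0.597 0.385]
tool frame cam pos [ 0.079 -0.001 -0.149] axes [[-0.   -0.96 -0.28]
 [ 1.   -0.   -0.  ]
 [ 0.   -0.28  0.96]] [-0.02424741  0.          0.          0.          0.        ]
leverfar [ 0.7959 -0.0742  0.06  ]
levernear [ 0.576  -0.1107  0.075 ]
head [ 0.5669 -0.1788  0.075 ]
free [ 0.5584 -0.0857  0.075 ]
shift tool mm [-409.7 -230.7  -13.5] turn [-0.     0.     1.123] deg 64.3 n 9.40843914051977
shift tool mm [-507.  -525.7  -13.5] turn [-0.     0.     1.123] deg 64.3 n 14.609569554591776
```

Request:
{"op": "play_rows", "data": {"moves": [[[0,0,0,0,0,0.1404],[0,0,0,0,0,0.1404],[0,0,0,0,0,0.1404],[0,0,0,0,0,0.1404],[0,0,0,0,0,0.1404]]], "fingers": -1}}

```text
time_s: 2.65
position: [0.2706, 0.5634, 0.2365]
tcp_rot: [[-0.403, 0.915, -0.0], [0.915, 0.403, -0.0], [0.0, -0.0, -1.0]]
force: [0.1, 0.5, 0.7]
opening: 0.629
grasp_force: 0.0
```

Request:
{"op": "play_rows", "data": {"moves": [[[0,0,0,0,0,0.1404],[0,0,0,0,0,0.1404],[-40,9,1,0,0,0],[-46,10,1,0,0,0],[-46,10,1,0,0,0]]]}}

```text
time_s: 3.15
position: [0.3179, 0.4357, 0.2335]
tcp_rot: [[-0.141, 0.99, 0.001], [0.99, 0.141, 0.0], [0.0, 0.001, -1.0]]
force: [0.1, -0.4, 0.5]
opening: 0.172
grasp_force: 0.0
```

Request:
{"op": "play_rows", "data": {"moves": [[[-46,10,1,0,0,0],[-46,10,1,0,0,0],[-46,10,1,0,0,0],[-46,10,1,0,0,0],[-46,10,1,0,0,0]]]}}

```text
time_s: 3.65
position: [0.4, 0.2143, 0.2289]
tcp_rot: [[-0.14, 0.99, 0.001], [0.99, 0.14, 0.0], [0.0, 0.001, -1.0]]
force: [1.9, 0.4, -0.0]
opening: 0.008
grasp_force: 0.0
```

Request:
{"op": "play_rows", "data": {"moves": [[[-46,10,1,0,0,0],[-46,10,1,0,0,0],[-46,10,1,0,0,0],[-46,10,1,0,0,0],[-46,10,1,0,0,0]]]}}

```text
time_s: 4.15
position: [0.4816, -0.0068, 0.2238]
tcp_rot: [[-0.139, 0.99, 0.001], [0.99, 0.139, -0.0], [-0.0, 0.001, -1.0]]
force: [0.7, 1.1, -0.0]
opening: 0.007
grasp_force: 0.0
```

Request:
{"op": "play_rows", "data": {"moves": [[[-46,10,1,0,0,0],[-46,10,1,0,0,0],[-46,10,1,0,0,0],[-30,6,1,0,0,0],[0,0,0,0,0,0]]]}}

```text
time_s: 4.65
position: [0.5422, -0.171, 0.2196]
tcp_rot: [[-0.135, 0.991, 0.003], [0.991, 0.135, -0.003], [-0.003, 0.003, -1.0]]
force: [-0.6, 1.0, 0.7]
opening: 0.007
grasp_force: 0.0
```

Run:
```python
from h import *
s=bot.read_state();print(s["time_s"],s["position"],s["force"],s["joint_positions"])
c=bot.capture("wrist");cv2.imwrite("pics/w1.png",c["image"])
for q in ["pin_head","hole_place","press","pivot_pin"]:
    for r in bot.pinpoint(c,q)[:2]: print(q,np.round(r["centre"],1),round(r["confidence"],2),np.round(onz(c,r["centre"],.075 if q!="press" else 0),4))
```

```text
4.65 [ 0.54221985 -0.17095523  0.21960485] [-0.61335252  1.01983026  0.66613202] [-2.87298577e+01  2.69699897e+01  9.15322239e+01 -6.17425808e-02
  6.12628000e+01 -3.64776587e+01]
pin_head [310.2 211.7] 0.73 [ 0.5658 -0.1773  0.075 ]
hole_place [310.   84.2] 0.82 [ 0.5504 -0.08    0.075 ]
press [306.4 121.6] 0.87 [ 0.5575 -0.1105  0.    ]Traceback (most recent call last):
  File "<stdin>", line 5, in <module>
ValueError: it knows: block, bowl, clip, clip_grip, clip_seat, clip_tip, hole_place, jar, mill, mug, pin_head, press
```

View pics/w1.png

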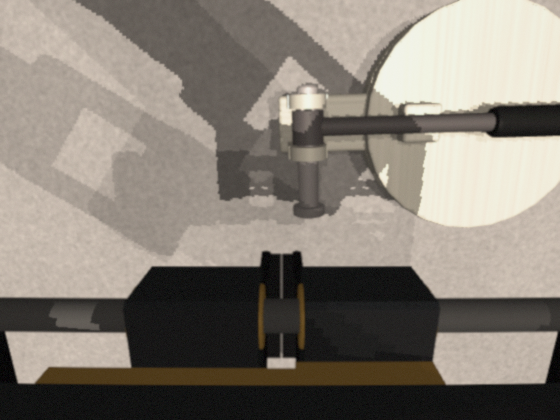

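Run:
```python
from h import *
rows([.5713,-.2119,.075],9)
```

```text
shift tool mm [-51.2  25.2 144.3] turn [-0.0011 -0.0012 -0.0163] deg 0.9 n 3.102894947774859
```

Request:
{"op": "play_rows", "data": {"moves": [[[-46,25,0,0,0,-0.016],[-5,0,45,0,0,0],[0,0,48,0,0,0],[0,0,48,0,0,0],[0,0,3,0,0,0]]]}}

```text
time_s: 5.35
position: [0.5657, -0.207, 0.0693]
tcp_rot: [[-0.157, 0.987, -0.013], [0.988, 0.157, 0.008], [0.01, -0.012, -1.0]]
force: [-1.7, 0.8, -0.3]
opening: 0.003
grasp_force: 0.0
```

Request:
{"op": "play_rows", "data": {"moves": [[[5,0,0,0,0,0],[5,0,0,0,0,0],[4,0,0,0,0,0],[3,0,0,0,0,0],[3,0,0,0,0,0]]]}}

```text
time_s: 5.85
position: [0.5684, -0.1914, 0.0774]
tcp_rot: [[-0.156, 0.988, 0.003], [0.988, 0.156, -0.002], [-0.002, 0.002, -1.0]]
force: [-0.5, 0.0, -0.7]
opening: 0.007
grasp_force: 0.0
```

Run:
```python
from h import *
s=bot.read_state();print(s["time_s"],s["position"],s["force"],s["tcp_rot"])
c=bot.capture("wrist");cv2.imwrite("pics/w2.png",c["image"])
```

```text
5.85 [ 0.56837387 -0.19142217  0.07737698] [-0.48993746  0.01541826 -0.65762303] [[-0.15593948  0.98776282  0.00273532]
 [ 0.98776469  0.15594405 -0.00154224]
 [-0.00194993  0.00246136 -0.99999507]]
```

View pics/w2.png

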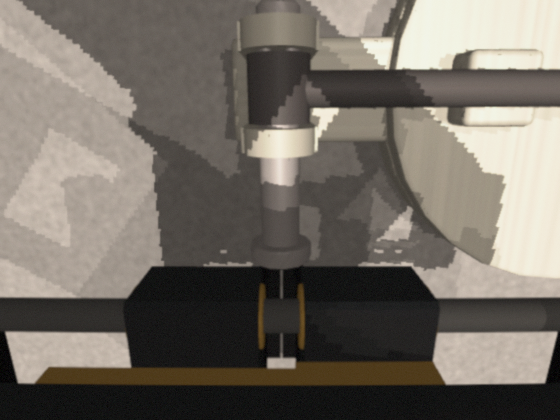

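Request:
{"op": "play_rows", "data": {"moves": [[[2,0,0,0,0,0],[2,0,0,0,0,0],[2,0,0,0,0,0],[2,0,0,0,0,0],[2,0,0,0,0,0]]]}}

```text
time_s: 6.4
position: [0.5666, -0.1822, 0.0759]
tcp_rot: [[-0.155, 0.988, 0.001], [0.988, 0.155, -0.001], [-0.001, 0.001, -1.0]]
force: [0.0, -4.3, 2.5]
opening: 0.006
grasp_force: 2.1
```

Request:
{"op": "play_rows", "data": {"moves": [[[2,0,0,0,0,0],[2,0,0,0,0,0],[2,0,0,0,0,0],[2,0,0,0,0,0],[2,0,0,0,0,0]]]}}

```text
time_s: 6.9
position: [0.5648, -0.1716, 0.0757]
tcp_rot: [[-0.156, 0.988, 0.001], [0.988, 0.156, -0.0], [-0.0, 0.001, -1.0]]
force: [1.7, -3.9, 3.2]
opening: 0.007
grasp_force: 2.1
```

Request:
{"op": "play_rows", "data": {"moves": [[[2,0,0,0,0,0],[2,0,0,0,0,0],[2,0,0,0,0,0],[1,0,0,0,0,0],[1,0,0,0,0,0]]]}}

```text
time_s: 7.4
position: [0.5634, -0.1637, 0.0756]
tcp_rot: [[-0.156, 0.988, 0.0], [0.988, 0.156, -0.0], [-0.0, 0.0, -1.0]]
force: [1.7, -3.4, 2.3]
opening: 0.008
grasp_force: 2.0
```

Request:
{"op": "play_rows", "data": {"moves": [[[2,0,0,0,0,0],[2,0,0,0,0,0],[1,0,0,0,0,0],[1,0,0,0,0,0],[1,0,0,0,0,0]]]}}

```text
time_s: 7.9
position: [0.5622, -0.1568, 0.0756]
tcp_rot: [[-0.156, 0.988, 0.0], [0.988, 0.156, -0.0], [-0.0, 0.0, -1.0]]
force: [1.8, -3.6, 2.6]
opening: 0.006
grasp_force: 2.0
```

Request:
{"op": "play_rows", "data": {"moves": [[[0.5,0,0,0,0,0],[0.5,0,0,0,0,0],[0.5,0,0,0,0,0],[0.5,0,0,0,0,0],[0,0,0,0,0,0]]]}}

```text
time_s: 8.4
position: [0.5619, -0.1549, 0.0756]
tcp_rot: [[-0.155, 0.988, 0.0], [0.988, 0.155, 0.0], [0.0, 0.0, -1.0]]
force: [2.7, -3.9, 1.8]
opening: 0.005
grasp_force: 1.9
```

Request:
{"op": "play_rows", "data": {"moves": [[[0.5,0,0,0,0,0],[0.5,0,0,0,0,0],[0.5,0,0,0,0,0],[0.5,0,0,0,0,0],[0,0,0,0,0,0]]]}}

```text
time_s: 8.9
position: [0.5616, -0.1531, 0.0756]
tcp_rot: [[-0.156, 0.988, 0.0], [0.988, 0.156, -0.0], [-0.0, 0.0, -1.0]]
force: [2.5, -3.4, 1.9]
opening: 0.006
grasp_force: 2.3
```

Run:
```python
from h import *
s=bot.read_state();print(s["time_s"],s["position"],s["force"])
c=bot.capture("wrist");cv2.imwrite("pics/w3.png",c["image"])
```

```text
8.9 [ 0.56160523 -0.15309531  0.07556442] [ 2.48616768 -3.44118249  1.92555677]
```

View pics/w3.png

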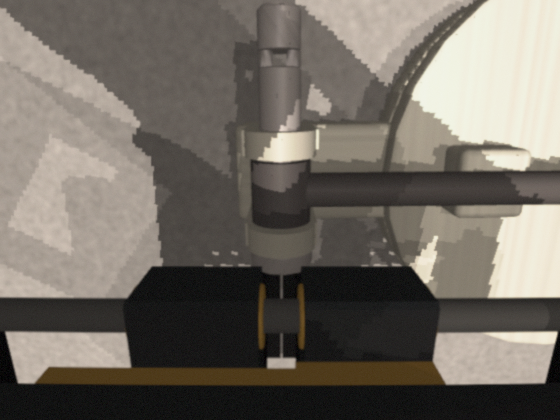

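Request:
{"op": "play_rows", "data": {"moves": [[[0.5,0,0,0,0,0],[0.5,0,0,0,0,0],[0.5,0,0,0,0,0],[0.5,0,0,0,0,0],[0,0,0,0,0,0]]]}}

```text
time_s: 9.45
position: [0.5617, -0.153, 0.0756]
tcp_rot: [[-0.157, 0.988, 0.001], [0.988, 0.157, -0.003], [-0.004, 0.001, -1.0]]
force: [2.1, -7.9, 2.0]
opening: 0.002
grasp_force: 4.7
```

Request:
{"op": "play_rows", "data": {"moves": [[[0.5,0,0,0,0,0],[0.5,0,0,0,0,0],[0.5,0,0,0,0,0],[0,0,0,0,0,0]]]}}

```text
time_s: 9.85
position: [0.5617, -0.1529, 0.0757]
tcp_rot: [[-0.157, 0.988, 0.002], [0.988, 0.157, -0.006], [-0.006, 0.001, -1.0]]
force: [1.5, -13.8, -0.3]
opening: 0.005
grasp_force: 6.5
```

Request:
{"op": "play_rows", "data": {"moves": [[[-20,0,0,0,0,0],[0,0,-45,0,0,0],[20,0,-35,0,0,0],[20,0,0,0,0,0],[0,0,0,0,0,0]]], "fingers": 0.3}}

```text
time_s: 10.35
position: [0.5552, -0.1264, 0.1551]
tcp_rot: [[-0.157, 0.988, -0.005], [0.988, 0.157, 0.004], [0.005, -0.004, -1.0]]
force: [-1.1, -0.2, -0.2]
opening: 0.378
grasp_force: 0.0
```

Run:
```python
from h import *
s=bot.read_state();print(s["time_s"],s["position"],s["force"])
c=bot.capture("wrist");np.save("c4.npy",c,allow_pickle=True);I=c["image"]
r=bot.pinpoint(c,"hole_place")
for q in r[:1]: print(q["centre"],q["confidence"],onz(c,q["centre"],.075))
for z in [(.5616,-.1529)]: pass
# project expected hole
K=np.array([[c["fx"],0,c["cx"]],[0,c["fy"],c["cy"]],[0,0,1]])
p=cv2.projectPoints(np.array([[.549,-.07,.082]]),cv2.Rodrigues(np.array(c["R"]))[0],np.array(c["t"]),K,np.array(c["distortion"]))[0][0,0];print(p)
u,v=map(int,p);u0,v0=max(0,u-50),max(0,v-37);print(u0,v0)
cv2.imwrite("pics/w4.png",cv2.resize(I[v0:v0+75,u0:u0+100],None,fx=8,fy=8,interpolation=cv2.INTER_NEAREST))
```

```text
10.35 [ 0.55523884 -0.12640153  0.15512422] [-1.1049111  -0.19847389 -0.18975639]
[288.70394643 138.96176041]
238 101
```

View pics/w4.png

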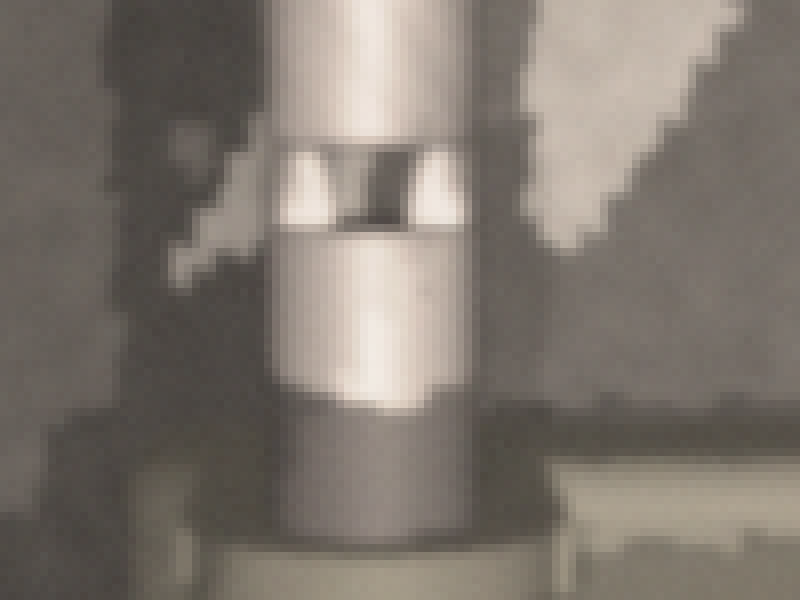

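Run:
```python
from h import *
c=np.load("c4.npy",allow_pickle=True).item()
P=lambda u,v:(238+u/8-.06,101+v/8-.06)
h=onz(c,P(371,188),.0815);print("hole",h)
l=onz(c,P(371,20),.083);m=onz(c,P(371,480),.083);d=l-m;print("axis yaw",np.degrees(np.arctan2(-d[0],d[1])))
b=onz(c,P(371,545),.083);print("bracket->hole",np.linalg.norm((h-b)[:2]))
# predicted pin axis from pushing with tool centre aligned
rows([.5403,.1808,.25],0)
```

```text
hole [ 0.54517325 -0.0622588   0.0815    ]
axis yaw 9.09786884299523
bracket->hole 0.02576571809231067
shift tool mm [308.2  32.5 -95.1] turn [-0.0042 -0.0025  0.1574] deg 9.0 n 6.482966004353233
```

Request:
{"op": "play_rows", "data": {"moves": [[[30,4,-30,0,0,0],[47,4,-10,0,0,0],[47,4,-10,0,0,0],[47,4,-8,0,0,0],[47,4,-8,0,0,0]]], "fingers": 0.3}}

```text
time_s: 10.95
position: [0.5426, 0.0898, 0.2203]
tcp_rot: [[-0.154, 0.988, -0.004], [0.988, 0.154, 0.0], [0.001, -0.004, -1.0]]
force: [-0.5, 0.6, 0.1]
opening: 0.646
grasp_force: 0.0
```

Request:
{"op": "play_rows", "data": {"moves": [[[8,0,0,0,0,0.078],[0,0,0,0,0,0.079],[0,0,0,0,0,0],[0,0,0,0,0,0]]]}}

```text
time_s: 11.35
position: [0.542, 0.0961, 0.2203]
tcp_rot: [[-0.0, 1.0, -0.003], [1.0, 0.0, -0.0], [0.0, -0.003, -1.0]]
force: [-0.0, 0.2, -0.8]
opening: 0.648
grasp_force: 0.0
```

Run:
```python
from h import *
s=bot.read_state();print(s["time_s"],s["position"],s["force"])
c=bot.capture("wrist");np.save("c5.npy",c,allow_pickle=True);I=c["image"]
for q,z in [("clip_grip",.085),("clip",.055),("clip_seat",.047),("block",0)]:
    for r in bot.pinpoint(c,q)[:2]: print(q,np.round(r["centre"],1),round(r["confidence"],2),np.round(onz(c,r["centre"],z),4))
r=bot.silhouettes(c,"block")[0]; m=r["pixels"].astype(np.uint8);print(cv2.minAreaRect(cv2.findNonZero(m)))
r=bot.silhouettes(c,"clip")[0]; m=r["pixels"].astype(np.uint8);print(cv2.minAreaRect(cv2.findNonZero(m)))
u,v=map(int,r["centre"]);u0,v0=u-75,max(0,v-56);print(u0,v0)
cv2.imwrite("pics/w5.png",cv2.resize(I[v0:v0+112,u0:u0+150],None,fx=5,fy=5,interpolation=cv2.INTER_CUBIC))
```

```text
11.35 [0.54199171 0.09614688 0.22033372] [-0.018734    0.19984989 -0.75678306]
clip_grip [285.8  97.5] 0.83 [0.5436 0.1759 0.085 ]
clip [279.6  92.9] 0.96 [0.5389 0.1797 0.055 ]
block [281.9  95.4] 0.88 [0.5407 0.1785 0.    ]
((291.0, 94.5), (65.0, 92.0), 90.0)
((289.5, 94.5), (23.0, 35.0), 90.0)
213 39
```

View pics/w5.png

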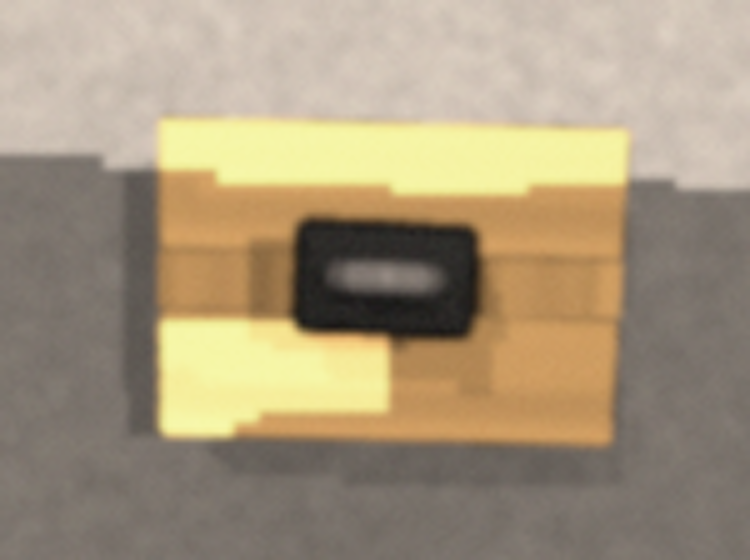

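Run:
```python
from h import *
c=np.load("c5.npy",allow_pickle=True).item()
for z in(.095,):
  for p in [(298,220),(475,228),(298,328),(470,335)]: print(onz(c,(213+p[0]/5-.4,39+p[1]/5-.4),z))
  print(onz(c,(213+386/5-.4,39+277/5-.4),z), onz(c,(285.8,97.5),.085))
C=ray(c,(280,210))[0];print(C)
for p in [(160,118),(628,128),(160,437),(612,443)]: print(onz(c,(213+p[0]/5-.4,39+p[1]/5-.4),.055))
```

```text
[0.53413094 0.18574901 0.095     ]
[0.55861535 0.18466683 0.095     ]
[0.53402015 0.171331   0.095     ]
[0.55816444 0.17035673 0.095     ]
[0.54633235 0.17817323 0.095     ] [0.54363866 0.17591188 0.085     ]
[0.54115391 0.17368362 0.36891209]
[0.51163998 0.2027553  0.055     ]
[0.58485295 0.2011967  0.055     ]
[0.51030149 0.15385788 0.055     ]
[0.58414233 0.15282992 0.055     ]
```

Request:
{"op": "play_rows", "data": {"moves": [[[41,2,0,0,0,0.026],[41,2,0,0,0,0],[0,0,45,0,0,0],[0,0,25,0,0,0],[0,0,0,0,0,0]]]}}

```text
time_s: 12.2
position: [0.5447, 0.1785, 0.1482]
tcp_rot: [[0.026, 1.0, -0.008], [1.0, -0.026, -0.001], [-0.001, -0.008, -1.0]]
force: [-0.3, -0.3, -0.9]
opening: 0.651
grasp_force: 0.0
```

Run:
```python
from h import *
rows([.546,.178,.080],-1.5);print(bot.read_state()["position"])
```

```text
shift tool mm [-0.3  1.9 68.2] turn [-0.0083  0.0013  0.0002] deg 0.5 n 1.363790258569501
[0.54469396 0.17846897 0.14817539]
```

Request:
{"op": "play_rows", "data": {"moves": [[[0,1,35,0,0,0],[0,0,25,0,0,0],[0,0,6,0,0,0],[0,0,0,0,0,0],[0,0,0,0,0,0]]]}}

```text
time_s: 12.7
position: [0.5499, 0.1786, 0.0872]
tcp_rot: [[0.027, 1.0, 0.003], [1.0, -0.027, 0.0], [0.0, 0.003, -1.0]]
force: [0.5, 0.1, -0.2]
opening: 0.649
grasp_force: 0.0
```

Request:
{"op": "play_rows", "data": {"moves": [[[0,0,0,0,0,0],[0,0,0,0,0,0],[0,0,0,0,0,0],[0,0,0,0,0,0],[0,0,0,0,0,0]]], "fingers": -1}}

```text
time_s: 13.2
position: [0.5486, 0.1786, 0.0858]
tcp_rot: [[0.027, 1.0, 0.0], [1.0, -0.027, -0.0], [-0.0, 0.0, -1.0]]
force: [0.6, 0.0, 2.2]
opening: 0.298
grasp_force: 30.0
```

Request:
{"op": "play_rows", "data": {"moves": [[[0,0,0,0,0,0],[0,0,0,0,0,0],[0,0,-5,0,0,0],[0,0,-10,0,0,0],[0,0,-20,0,0,0]]]}}

```text
time_s: 13.7
position: [0.5475, 0.1784, 0.1201]
tcp_rot: [[0.027, 1.0, -0.003], [1.0, -0.027, -0.0], [-0.0, -0.003, -1.0]]
force: [0.0, 0.2, 0.3]
opening: 0.295
grasp_force: 30.0
```

Request:
{"op": "play_rows", "data": {"moves": [[[0,0,-35,0,0,0],[0,0,-35,0,0,0],[0,0,0,0,0,-0.092],[0,0,0,0,0,-0.092],[-20,-3,0,0,0,0]]]}}

```text
time_s: 14.2
position: [0.5489, 0.1599, 0.1919]
tcp_rot: [[-0.161, 0.987, 0.002], [0.987, 0.161, 0.001], [0.001, 0.002, -1.0]]
force: [-0.4, -0.1, -0.8]
opening: 0.295
grasp_force: 30.0
```

Request:
{"op": "play_rows", "data": {"moves": [[[-45,-6.6,0,0,0,0],[-45,-6.6,0,0,0,0],[-45,-6.6,0,0,0,0],[-45,-6.6,0,0,0,0],[-30,-4.4,0,0,0,0]]]}}

```text
time_s: 14.7
position: [0.5514, -0.0569, 0.1914]
tcp_rot: [[-0.155, 0.988, 0.001], [0.988, 0.155, -0.001], [-0.001, 0.001, -1.0]]
force: [0.2, -0.2, -0.2]
opening: 0.293
grasp_force: 30.0
```

Request:
{"op": "play_rows", "data": {"moves": [[[-8,-1,0,0,0,0],[0,0,0,0,0,0],[0,0,0,0,0,0]]]}}

```text
time_s: 15.0
position: [0.5512, -0.0609, 0.1907]
tcp_rot: [[-0.157, 0.988, -0.0], [0.988, 0.157, 0.001], [0.001, -0.0, -1.0]]
force: [-0.3, -1.0, 0.3]
opening: 0.297
grasp_force: 30.0
```

Run:
```python
from h import *
rows([.5501,-.0615,.168],9);s=bot.read_state();print(s["time_s"],s["position"],s["opening"])
c=bot.capture("wrist");np.save("c6.npy",c,allow_pickle=True);I=c["image"]
for q in ["clip_tip","clip_seat","clip","hole_place"]:
    for r in bot.pinpoint(c,q)[:2]: print(q,np.round(r["centre"],1),round(r["confidence"],2))
cv2.imwrite("pics/w6.png",cv2.resize(I[110:290,180:420],None,fx=3.3,fy=3.3,interpolation=cv2.INTER_CUBIC))
```

```text
shift tool mm [-0.5 -1.1 22.7] turn [-0.0003 -0.0009  0.0004] deg 0.1 n 0.4550067982168072
15.0 [ 0.55117057 -0.06088408  0.19071679] 0.2965945739407743
clip_tip [272.9 228.8] 0.56
clip_seat [273.  250.2] 0.94
clip [267.6 257.4] 0.95
hole_place [282.3 286.7] 0.7
hole_place [278.4 235.3] 0.69
```

View pics/w6.png

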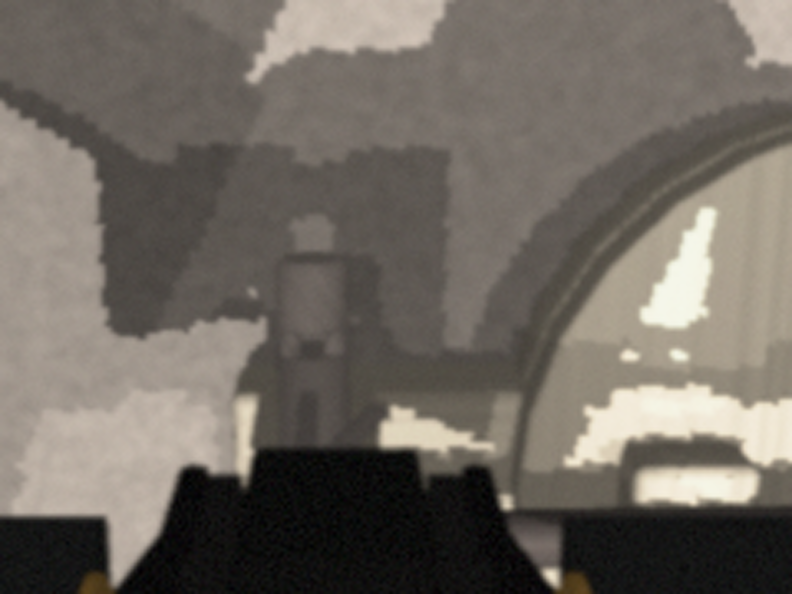

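Run:
```python
from h import *
c=np.load("c6.npy",allow_pickle=True).item()
t=onz(c,(180+309/3.3-.35,110+393/3.3-.35),.116);t2=onz(c,(272.9,228.8),.116);h=onz(c,(180+313/3.3-.35,110+348/3.3-.35),.0815)
a=np.radians(9);ux=np.array([np.cos(a),np.sin(a)]);uy=np.array([-np.sin(a),np.cos(a)])
p=bot.read_state()["position"]
print(t,t2,h);print("tip rel TCP (x,y)",(t[:2]-p[:2])@ux,(t[:2]-p[:2])@uy, "move tip->hole",(h-t)[:2]@ux,(h-t)[:2]@uy)
```

```text
[ 0.54476073 -0.06128779  0.116     ] [ 0.54452708 -0.06136423  0.116     ] [ 0.54515015 -0.06280905  0.0815    ]
tip rel TCP (x,y) -0.0066579200197706846 0.0003862388905495113 move tip->hole 0.00014665417301440662 -0.0015634586554457467
```

Request:
{"op": "play_rows", "data": {"moves": [[[-1.5,0,10,0,0,0],[0,0,10,0,0,0],[0,0,7,0,0,0],[0,0,0,0,0,0],[0,0,0,0,0,0]]]}}

```text
time_s: 15.75
position: [0.5515, -0.0634, 0.163]
tcp_rot: [[-0.156, 0.988, -0.001], [0.988, 0.156, 0.0], [0.001, -0.001, -1.0]]
force: [0.8, 0.5, -0.1]
opening: 0.296
grasp_force: 30.0
```

Run:
```python
from h import *
s=bot.read_state();p=s["position"];print(s["time_s"],p,s["force"])
c=bot.capture("wrist");np.save("c7.npy",c,allow_pickle=True);I=c["image"]
t=bot.pinpoint(c,"clip_tip");print([ (r["centre"],r["confidence"]) for r in t])
cv2.imwrite("pics/w7.png",cv2.resize(I[180:280,230:330],None,fx=6,fy=6,interpolation=cv2.INTER_CUBIC))
```

```text
15.75 [ 0.55153827 -0.06342262  0.16300467] [ 0.81068335  0.46098324 -0.11164122]
[([273.1, 229.3], 0.96)]
```

View pics/w7.png

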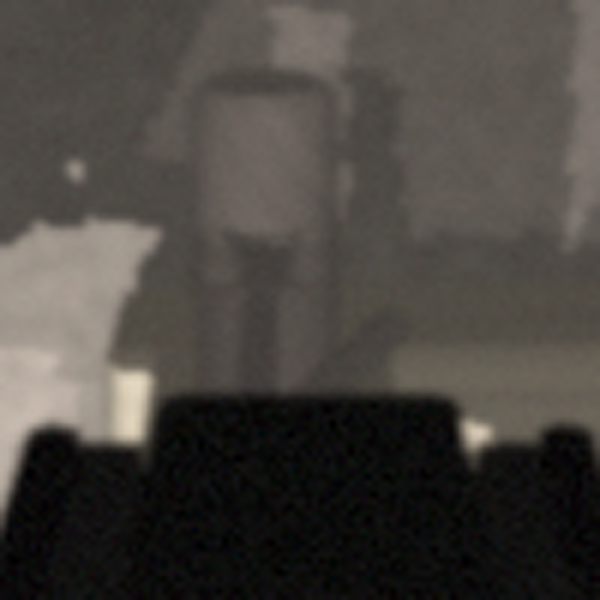

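Run:
```python
from h import *
c=np.load("c7.npy",allow_pickle=True).item();I=c["image"].astype(int).sum(2)//3
print("cols 260..290; rows 215..248")
for v in range(212,248): print(v,I[v,260:289])
```

```text
cols 260..290; rows 215..248
212 [ 74  74  75  80  87  91  94  98  98 102 100 100 102  97  99  99  98  98
  98  93  93  88  86  82  81  79  88  89  83]
213 [ 74  75  78  83  87  92  93  95  98 100 102 101 100 101  97  99  99  99
  96  93  89  91  86  80  78  79  85  86  76]
214 [ 76  74  75  84  87  92  94  97  99  99 101 102 101 102  98  98  96  97
  96  97  94  89  88  80  77  77  83  85  74]
215 [ 74  71  76  81  88  93  94  92 101 100 101 101 103 101  98  97  97  95
  96  95  91  93  87  82  77  74  82  84  74]
216 [ 77  74  77  82  86  91  91  95  98 100 101 102 102 102 102  98  98  94
  95  94  92  89  84  81  76  73  78  80  74]
217 [ 74  73  75  80  85  86  91  92  93  98 100  99 103 100 104 100  99  96
  93  90  90  87  85  81  76  72  71  76  75]
218 [72 74 74 77 82 85 85 82 84 87 94 95 96 95 97 96 95 91 88 83 85 85 83 81
 75 72 70 76 77]
219 [73 72 71 73 79 84 85 76 74 74 74 79 83 82 86 85 86 86 78 79 84 89 87 80
 78 70 72 74 76]
220 [73 72 70 69 75 82 85 81 72 71 68 70 71 73 75 82 83 83 79 77 81 83 81 77
 72 66 72 73 74]
221 [73 70 70 70 75 78 82 79 76 69 65 64 69 65 66 7
[... 1786 characters left out ...]
7 74 81 80 81 78 77 76 67
 67 68 67 68 68]
241 [75 76 72 67 69 72 73 75 76 70 66 64 61 63 65 65 73 80 80 80 79 74 70 64
 65 67 65 66 66]
242 [73 75 71 71 70 73 75 76 75 69 64 61 64 62 66 69 74 79 80 80 77 70 67 65
 64 68 69 67 67]
243 [77 75 70 67 70 69 74 76 73 69 66 61 63 62 63 66 75 81 80 77 73 67 62 66
 67 67 67 66 70]
244 [71 70 66 65 66 69 69 67 68 65 60 60 59 61 59 63 70 76 72 68 66 63 63 60
 61 62 59 61 61]
245 [52 52 47 49 48 47 49 52 50 50 43 40 44 46 45 45 52 58 53 52 49 48 50 48
 48 45 47 47 50]
246 [27 27 26 24 30 26 30 25 25 27 29 20 22 22 22 22 30 29 27 24 26 24 26 26
 27 28 25 25 28]
247 [18 15 14 12 10  8 13 17 13 11 20 13  7  7  8 13 11 13 17 17 16 14 17 11
  8 12 10 18 11]
```

Run:
```python
from h import *
c=np.load("c7.npy",allow_pickle=True).item()
t=onz(c,(272.9,229.3),.0882);h=onz(c,(273.9,223.1),.0815)
a=np.radians(9);ux=np.array([np.cos(a),np.sin(a)]);uy=np.array([-np.sin(a),np.cos(a)])
p=bot.read_state()["position"];print(p,t,h,(t[:2]-p[:2])@ux,(t[:2]-p[:2])@uy,(h-t)[:2]@ux,(h-t)[:2]@uy)
```

```text
[ 0.55195049 -0.06358888  0.16364995] [ 0.54486512 -0.06427531  0.0882    ] [ 0.54507122 -0.06232324  0.0815    ] -0.007105520501881469 0.00043041676106759196 0.0005089359682754976 0.0018958026559590707
```

Request:
{"op": "play_rows", "data": {"moves": [[[1.8,0.5,0,0,0,0],[0,0,2,0,0,0],[0,0,1.5,0,0,0],[0,0,1,0,0,0],[0,0,0,0,0,0]]]}}

```text
time_s: 16.35
position: [0.5518, -0.0616, 0.1589]
tcp_rot: [[-0.157, 0.988, -0.0], [0.988, 0.157, 0.0], [0.0, -0.0, -1.0]]
force: [0.4, 0.0, -0.3]
opening: 0.296
grasp_force: 30.0
```

Request:
{"op": "play_rows", "data": {"moves": [[[0,0,1,0,0,0],[0,0,1,0,0,0],[0,0,0.5,0,0,0],[0,0,0.5,0,0,0],[0,0,0,0,0,0]]]}}

```text
time_s: 16.85
position: [0.5519, -0.0616, 0.156]
tcp_rot: [[-0.157, 0.988, -0.0], [0.988, 0.157, 0.0], [0.0, -0.0, -1.0]]
force: [0.1, -0.4, -0.2]
opening: 0.294
grasp_force: 30.0
```

Request:
{"op": "play_rows", "data": {"moves": [[[0,0,0.5,0,0,0],[0,0,0.5,0,0,0],[0,0,0.5,0,0,0],[0,0,0.5,0,0,0],[0,0,0,0,0,0]]]}}

```text
time_s: 17.35
position: [0.5519, -0.0616, 0.154]
tcp_rot: [[-0.157, 0.988, -0.0], [0.988, 0.157, 0.0], [0.0, -0.0, -1.0]]
force: [-0.3, -0.7, -0.8]
opening: 0.295
grasp_force: 30.0
```

Run:
```python
from h import *
s=bot.read_state();print(s["position"],s["force"],s["moment"])
```

```text
[ 0.55188163 -0.06159585  0.15396225] [-0.25975655 -0.73625094 -0.84508243] [-0.08930598  0.05415742  0.0030635 ]
```

Request:
{"op": "play_rows", "data": {"moves": [[[0,0,0.8,0,0,0],[0,0,0.8,0,0,0],[0,0,0.7,0,0,0],[0,0,0.7,0,0,0],[0,0,0,0,0,0]]]}}

```text
time_s: 17.85
position: [0.5519, -0.0616, 0.1509]
tcp_rot: [[-0.157, 0.988, -0.0], [0.988, 0.157, 0.0], [0.0, -0.0, -1.0]]
force: [-0.8, 0.4, 0.3]
opening: 0.295
grasp_force: 30.0
```

Request:
{"op": "play_rows", "data": {"moves": [[[0,0,0.8,0,0,0],[0,0,0.8,0,0,0],[0,0,0.7,0,0,0],[0,0,0.7,0,0,0],[0,0,0,0,0,0]]]}}

```text
time_s: 18.35
position: [0.5519, -0.0616, 0.1479]
tcp_rot: [[-0.157, 0.988, -0.0], [0.988, 0.157, 0.0], [0.0, -0.0, -1.0]]
force: [-1.0, 0.1, -1.2]
opening: 0.301
grasp_force: 30.0
```

Request:
{"op": "play_rows", "data": {"moves": [[[0,0,1,0,0,0],[0,0,1,0,0,0],[0,0,1,0,0,0],[0,0,1,0,0,0],[0,0,0,0,0,0]]]}}

```text
time_s: 18.85
position: [0.5518, -0.0616, 0.1439]
tcp_rot: [[-0.157, 0.988, -0.0], [0.988, 0.157, 0.0], [0.0, -0.0, -1.0]]
force: [0.2, -0.2, -0.8]
opening: 0.293
grasp_force: 30.0
```

Request:
{"op": "play_rows", "data": {"moves": [[[0,0,1,0,0,0],[0,0,1,0,0,0],[0,0,1,0,0,0],[0,0,1,0,0,0],[0,0,0,0,0,0]]]}}

```text
time_s: 19.35
position: [0.5518, -0.0616, 0.1399]
tcp_rot: [[-0.157, 0.988, -0.0], [0.988, 0.157, 0.0], [0.0, -0.0, -1.0]]
force: [-0.0, 0.4, -0.6]
opening: 0.296
grasp_force: 30.0
```

Request:
{"op": "play_rows", "data": {"moves": [[[0,0,1,0,0,0],[0,0,1,0,0,0],[0,0,1,0,0,0],[0,0,1,0,0,0],[0,0,0,0,0,0]]]}}

```text
time_s: 19.85
position: [0.5518, -0.0616, 0.1359]
tcp_rot: [[-0.157, 0.988, -0.0], [0.988, 0.157, 0.0], [0.0, -0.0, -1.0]]
force: [0.6, 0.6, -0.6]
opening: 0.296
grasp_force: 30.0
```

Request:
{"op": "play_rows", "data": {"moves": [[[0,0,1,0,0,0],[0,0,1,0,0,0],[0,0,1,0,0,0],[0,0,0,0,0,0]]]}}

```text
time_s: 20.25
position: [0.5522, -0.0616, 0.133]
tcp_rot: [[-0.156, 0.988, 0.001], [0.988, 0.156, 0.0], [-0.0, 0.001, -1.0]]
force: [1.1, 0.8, -0.7]
opening: 0.295
grasp_force: 30.0
```

Request:
{"op": "play_rows", "data": {"moves": [[[0,0,0.7,0,0,0],[0,0,0.7,0,0,0],[0,0,0.6,0,0,0],[0,0,0,0,0,0]]]}}

```text
time_s: 20.65
position: [0.5523, -0.0616, 0.1312]
tcp_rot: [[-0.156, 0.988, 0.001], [0.988, 0.156, -0.0], [-0.0, 0.001, -1.0]]
force: [1.1, 0.2, 1.4]
opening: 0.298
grasp_force: 30.0
```

Request:
{"op": "play_rows", "data": {"moves": [[[0,0,0.7,0,0,0],[0,0,0.7,0,0,0],[0,0,0.6,0,0,0],[0,0,0,0,0,0]]]}}

```text
time_s: 21.05
position: [0.5523, -0.0616, 0.1291]
tcp_rot: [[-0.156, 0.988, 0.001], [0.988, 0.156, -0.0], [-0.0, 0.001, -1.0]]
force: [0.7, 2.5, 1.8]
opening: 0.293
grasp_force: 30.0
```

Request:
{"op": "play_rows", "data": {"moves": [[[0,0,0.7,0,0,0],[0,0,0.7,0,0,0],[0,0,0.6,0,0,0],[0,0,0,0,0,0]]]}}

```text
time_s: 21.45
position: [0.5523, -0.0616, 0.1272]
tcp_rot: [[-0.156, 0.988, 0.001], [0.988, 0.156, -0.0], [-0.0, 0.001, -1.0]]
force: [1.3, 1.7, 4.6]
opening: 0.298
grasp_force: 30.0
```

Request:
{"op": "play_rows", "data": {"moves": [[[0,0,0.7,0,0,0],[0,0,0.7,0,0,0],[0,0,0.6,0,0,0],[0,0,0,0,0,0]]]}}

```text
time_s: 21.85
position: [0.5524, -0.0617, 0.1254]
tcp_rot: [[-0.156, 0.988, 0.001], [0.988, 0.156, -0.0], [-0.0, 0.001, -1.0]]
force: [2.1, 1.4, 6.2]
opening: 0.296
grasp_force: 30.0
```

Request:
{"op": "play_rows", "data": {"moves": [[[0,0,0.7,0,0,0],[0,0,0.7,0,0,0],[0,0,0.6,0,0,0],[0,0,0,0,0,0]]]}}

```text
time_s: 22.25
position: [0.5524, -0.0616, 0.1234]
tcp_rot: [[-0.156, 0.988, 0.001], [0.988, 0.156, -0.0], [-0.0, 0.001, -1.0]]
force: [2.1, 1.7, 5.5]
opening: 0.297
grasp_force: 30.0
```

Request:
{"op": "play_rows", "data": {"moves": [[[0,0,0.7,0,0,0],[0,0,0.7,0,0,0],[0,0,0.6,0,0,0],[0,0,0,0,0,0]]]}}

```text
time_s: 22.65
position: [0.5523, -0.0616, 0.1207]
tcp_rot: [[-0.156, 0.988, 0.001], [0.988, 0.156, -0.0], [-0.0, 0.001, -1.0]]
force: [3.5, 1.2, 0.0]
opening: 0.293
grasp_force: 30.0
```

Request:
{"op": "play_rows", "data": {"moves": [[[0,0,0.7,0,0,0],[0,0,0.7,0,0,0],[0,0,0.6,0,0,0],[0,0,0,0,0,0]]]}}

```text
time_s: 23.05
position: [0.5522, -0.0616, 0.1188]
tcp_rot: [[-0.156, 0.988, 0.001], [0.988, 0.156, 0.0], [-0.0, 0.001, -1.0]]
force: [3.8, 1.4, -2.6]
opening: 0.298
grasp_force: 30.0
```

Past the snap; now down until the grip meets the pin (about TCP z 0.114).

Request:
{"op": "play_rows", "data": {"moves": [[[0,0,0.7,0,0,0],[0,0,0.7,0,0,0],[0,0,0.6,0,0,0],[0,0,0,0,0,0]]]}}

```text
time_s: 23.45
position: [0.5519, -0.0616, 0.1165]
tcp_rot: [[-0.157, 0.988, -0.0], [0.988, 0.157, -0.0], [-0.0, -0.0, -1.0]]
force: [5.7, 1.4, -4.8]
opening: 0.298
grasp_force: 30.0
```

Request:
{"op": "play_rows", "data": {"moves": [[[0,0,0.6,0,0,0],[0,0,0.6,0,0,0],[0,0,0.6,0,0,0],[0,0,0,0,0,0]]]}}

```text
time_s: 23.85
position: [0.5515, -0.0617, 0.1149]
tcp_rot: [[-0.157, 0.988, -0.001], [0.988, 0.157, -0.0], [0.0, -0.001, -1.0]]
force: [4.3, 0.7, -2.8]
opening: 0.295
grasp_force: 30.0
```

Request:
{"op": "play_rows", "data": {"moves": [[[0,0,0.5,0,0,0],[0,0,0.5,0,0,0],[0,0,0,0,0,0]]]}}

```text
time_s: 24.15
position: [0.5512, -0.0616, 0.114]
tcp_rot: [[-0.157, 0.988, -0.002], [0.988, 0.157, 0.0], [0.0, -0.002, -1.0]]
force: [3.3, -0.1, -2.7]
opening: 0.297
grasp_force: 30.0
```

Request:
{"op": "play_rows", "data": {"moves": [[[0,0,0.4,0,0,0],[0,0,0.4,0,0,0],[0,0,0,0,0,0]]]}}

```text
time_s: 24.45
position: [0.5513, -0.0616, 0.1136]
tcp_rot: [[-0.157, 0.988, -0.001], [0.988, 0.157, 0.0], [0.0, -0.001, -1.0]]
force: [0.8, 0.3, 0.3]
opening: 0.295
grasp_force: 30.0
```

Request:
{"op": "play_rows", "data": {"moves": [[[0,0,0.4,0,0,0],[0,0,0.4,0,0,0],[0,0,0,0,0,0]]]}}

```text
time_s: 24.75
position: [0.5514, -0.0616, 0.1133]
tcp_rot: [[-0.157, 0.988, -0.001], [0.988, 0.157, -0.0], [0.0, -0.001, -1.0]]
force: [-0.9, 0.3, 5.5]
opening: 0.294
grasp_force: 30.0
```

Grip is seated (force rising at z 0.1133). Release and back away, slightly open first.

Request:
{"op": "play_rows", "data": {"moves": [[[0,0,0,0,0,0],[0,0,0,0,0,0],[0,0,0,0,0,0],[0,0,0,0,0,0]]], "fingers": 0.2}}

```text
time_s: 25.15
position: [0.5515, -0.0615, 0.1123]
tcp_rot: [[-0.157, 0.988, -0.001], [0.988, 0.157, 0.0], [0.0, -0.001, -1.0]]
force: [-0.1, -0.8, -0.7]
opening: 0.553
grasp_force: 0.0
```

Request:
{"op": "play_rows", "data": {"moves": [[[0,0,-10,0,0,0],[0,0,-35,0,0,0],[-40,0,-35,0,0,0],[-40,0,-10,0,0,0],[0,0,0,0,0,0]]]}}

```text
time_s: 25.65
position: [0.5674, -0.1437, 0.2042]
tcp_rot: [[-0.153, 0.988, 0.009], [0.988, 0.153, -0.006], [-0.007, 0.008, -1.0]]
force: [0.3, 0.1, 1.1]
opening: 0.605
grasp_force: 0.0
```

Run:
```python
from h import *
s=bot.read_state();print(s["time_s"],s["position"],s["force"],s["opening"])
c=bot.capture("wrist")
for q,z in [("clip",.083),("clip_grip",.113),("clip_seat",.075)]:
    for r in bot.pinpoint(c,q)[:1]: print(q,np.round(r["centre"],1),round(r["confidence"],2),np.round(onz(c,r["centre"],z),4))
I=c["image"];S=bot.capture("scene")["image"]
a=cv2.resize(I[60:270,180:390],(400,400));b=cv2.resize(S[130:220,240:330],(400,400),interpolation=cv2.INTER_CUBIC)
cv2.imwrite("pics/w8.png",np.hstack([a,b]))
```

```text
25.65 [ 0.56739539 -0.14370137  0.20420393] [0.32053181 0.1360972  1.13071615] 0.6048672063269613
clip [271.5 116.4] 0.74 [ 0.5502 -0.0792  0.083 ]
clip_grip [274.5  91.7] 0.97 [ 0.5502 -0.063   0.113 ]
```

View pics/w8.png

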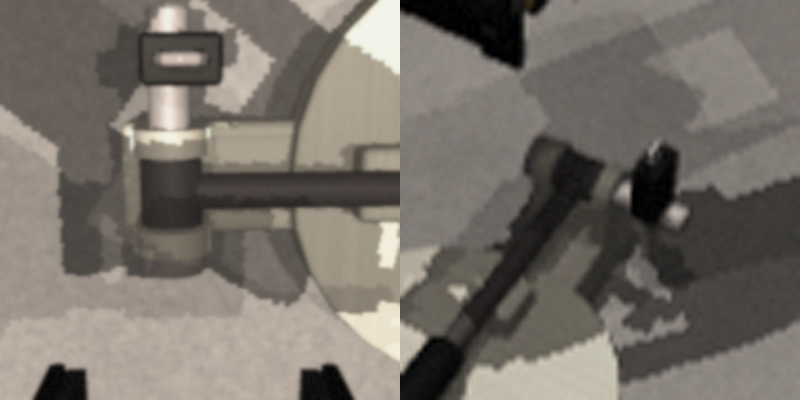

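The left half shows the clip's grip seated square on the pin near its free end, at (180,58). The pin head is home against the bracket, and the scene view on the right agrees. The arm is clear, so I'm handing in.

```bash
python3 -c "
from rig import bot
print(bot.hand_in())"
```

```text
the job is handed in; nothing more can be done
None
```

The job is handed in: the pin is pushed home, and the R-clip is through the cross hole, snapped over and seated on the pin. The arm is clear, the largest measured force was about 14 N, and it took about 26 s; the judge's verdict was not shown.

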